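Put the mill clamping kit back in its tray

ROBOT

A 7-joint arm with a two-finger parallel gripper is mounted at the origin on the work surface. World frame = base frame: x ahead of the robot, y to its left, z up, the work surface at z = 0. Lengths are in m, angles in rad, forces in N, time in s.
With the tool pointing down it reaches from about 0.425 to 0.925 m from the base axis. Payload 6.8 kg.
Tool frame: the origin (TCP) lies between the finger pads; the fingertips stand r.tip_reach ahead of it and the grasp point (between the pads) lies 11 mm behind it (r.tip_reach is the distance from the TCP to the fingertips, in m); z points along the fingers, y is the direction in which the jaws open and shut (so a half turn about z gives the same grasp; the last joint's range is limited). The gripper opens to 85 mm and grips with 20 to 120 N. Pads are 22 mm wide; open, the fingers measure 114 mm over their backs; the gripper's body (76 mm by 85 mm) begins 54 mm behind the grasp point. The pads swing forward as they close: fully open they stand 13 mm farther back than shut.
Start: joints at [1.06, 0.477, 0.022, 1.555, -0.011, 1.109, -0.083], TCP at [0.265, -0.621, 0.239] pointing down, gripper open.
Joint ranges: [-2.96, 2.96], [-0.34, 2.1], [-1.41, 1.46], [0.24, 2.44], [-1.37, 4.51], [0.17, 1.92], [-2.96, 2.96]. Speed limits (rad/s): [2.39, 2.39, 3.14, 3.14, 3.14, 3.14, 3.14].

INTERFACE

Orientations are given as a rotation vector (axis times angle).
In Python, from bench import r, eyes, spotter gives the robot as it stands.
- The arm moves only by the tool carry_out, never from a script. Its argument "series" is text: rows parted by semicolons, each of 5 numbers parted by spaces: the shift along the tool's x, y, z in cm, then the turn about the tool's z in rad, then the opening, from 0 (shut) to 1 (fully open). In form: x y z yaw gripper; .... A call has 1 to 8 rows; each row shifts and turns the commanded pose from where the row before left it, along the tool's axes as they then stand; what a row does not reach is not made up. A row lasts 1/8 s, in which the tool goes at most 62.5 mm and 10.7 degrees, less where a joint would pass 70% of its speed; a pose out of reach is approached as far as the arm can. A call with a gripper value outside its range is refused whole. The fingers move at their own pace and stop on an object; "grip_force" is the grip in N (left out, the last holds). Time passes only in rows, so rows that do not move let the fingers close. It gives the time, the measured TCP pose, the force and the opening at its end, in the units of the state.
- r.get_obs(): the state, without advancing time (a new reading comes with each control period).
- eyes.grab_frame(name): name is "side" or "top"; returns a dict with "color" (420x560x3 uint8, blue, green, red), "intrinsics" (3x3 intrinsics, pixels), "D" ([k1, k2, p1, p2, k3] as OpenCV has them; the pictures are not rectified), "R" (3x3) and "t" (3): a world point X has camera coordinates R X + t. Camera axes: x right, y down, z forward; pixel columns grow to the right and rows downward; lengths in m; the calibration is good to about 2 mm. A picture is of the moment at which its call begins. There is no depth.
- r.hand_in(): hands the job in, once; it reports no verdict.
Trained networks look in a picture, given as the dict that the camera call returned (one of the last four; its "shot" number tells which), for a name from the list of things; names that differ only in an ending like _2 or _b are one class to them, and where a whole thing is asked for, a point or a joint stands for the part that bears it (a point fixed in the world has none). Each returns a list of dicts, best first, with "confidence" (0 to 1); they miss things now and then, are a little off and sometimes report something else, mostly with a low value. They report only what shows in the picture. A call takes as long as a camera call.
- spotter.search_frame(picture, query): "uv" ([column, row] in pixels, amid what is visible of it).
- spotter.trace(picture, query): "pixels" (420x560 bool, what is visible of it) and "uv" ([column, row] in pixels, amid what is visible of it).
- spotter.mark_of(picture, query): "uv" ([column, row] in pixels: a listed point, or the origin of a listed thing).
The state is a dict: "clock": time; "joints": joint angles; "qvel": joint speeds; "tau": joint torques, N m; "tcp_pos": TCP position; "orientation": TCP orientation; "contact_force": force on the tool from outside, world axes, zero at the start; "moment": the same for the moment, N m; "grip_width": finger opening in m.
Only numpy, scipy, OpenCV 4.12 (cv2) and the standard library are available. Lean on these libraries where they do the work, as an engineer would, in place of code of your own. Each camera call takes 0.05 s, during which the arm holds its last target.

TASK

Gather the mill's clamping kit from the bench into its tray: the slotted strap clamp in the long pocket, the step block in the shorter oblong pocket, the six-sided coupling nut in the round pocket and the T-slot nut in the square pocket, each upright and sitting flat on the floor of its pocket. The solid bar without a slot and the round spacer only look alike: leave them where they are on the bench.

Things in the scene. Friction and masses are not known exactly. Their poses are not given: they have to be found in the camera images.
- strap_clamp: Strap clamp: flat steel bar 84 x 28 x 25 mm high with a long open slot right through it from above (52 x 12 mm, a little nearer the +x end, 8 mm walls on both sides). Stands on the bench; steel, about 350 g. Origin: centre of its underside, z up; x along the 84 mm length, y across the 28 mm width. Goes in the long pocket.
- step_block: Step block: steel staircase 56 x 28 mm, five steps 11.2 mm deep each and 12, 20, 28, 36 and 44 mm high, rising towards +x, a dark line across each step. Stands on the bench; steel, about 300 g. Origin: centre of its underside, z up (middle of the 56 x 28 mm footprint); x along the 56 mm length towards the high end, y across the 28 mm width. Its weight is centred 6 mm to +x. Goes in the short pocket, either way round.
- hex_nut: Coupling nut: tall hexagon nut, 32 mm across flats (37 mm across corners), 40 mm high, standing on end, small black hole in the top. Stands on the bench; steel, about 200 g. Origin: centre of its underside, z up; one pair of flats faces +y and -y, the others are 60 degrees on. Goes in the round pocket.
- t_nut: T-slot nut: square foot 36 x 36 x 11 mm high with a neck 20 mm wide (in y) and 36 mm long (in x) on top of it, 26 mm high in all, small black hole in the top. Stands on the bench; steel, about 140 g. Origin: centre of its underside, z up. Goes in the square pocket, turned any quarter.
- plain_bar: Look-alike of the strap clamp that does not belong: solid steel bar 84 x 28 x 25 mm high without a slot. Stays where it lies. Origin: centre of its underside; x along its length.
- round_spacer: Look-alike of the coupling nut that does not belong: round steel spacer, 36 mm diameter, 40 mm high, wide black hole in the top. Stays where it stands. Origin: centre of its underside.
- long_pocket: Wooden insert 110 x 68 x 9 mm, fixed, with a long pocket 100 x 46 mm centred in its top (100 mm along x), 6 mm deep, dark floor 3 mm above the origin. Origin: centre of its underside, 2 mm above the bench; x along the 110 mm side, z up. The four inserts fill a fixed tray 2 x 2 in any arrangement, all turned alike, 110 mm apart in x and 68 mm in y; the tray's rim, 5 mm outside them, is 12 mm above the bench.
- short_pocket: Wooden insert 110 x 68 x 9 mm, fixed, with a shorter pocket 72 x 46 mm centred in its top (72 mm along x), 6 mm deep, dark floor 3 mm above the origin. Origin: centre of its underside, 2 mm above the bench; x along the 110 mm side, z up. The four inserts fill a fixed tray 2 x 2 in any arrangement, all turned alike, 110 mm apart in x and 68 mm in y; the tray's rim, 5 mm outside them, is 12 mm above the bench.
- square_pocket: Wooden insert 110 x 68 x 9 mm, fixed, with a square pocket 54 x 54 mm centred in its top, 6 mm deep, dark floor 3 mm above the origin. Origin: centre of its underside, 2 mm above the bench; x along the 110 mm side, z up. The four inserts fill a fixed tray 2 x 2 in any arrangement, all turned alike, 110 mm apart in x and 68 mm in y; the tray's rim, 5 mm outside them, is 12 mm above the bench.
- round_pocket: Wooden insert 110 x 68 x 9 mm, fixed, with a round pocket 54 mm in diameter centred in its top, 6 mm deep, dark floor 3 mm above the origin. Origin: centre of its underside, 2 mm above the bench; x along the 110 mm side, z up. The four inserts fill a fixed tray 2 x 2 in any arrangement, all turned alike, 110 mm apart in x and 68 mm in y; the tray's rim, 5 mm outside them, is 12 mm above the bench.

How it is judged:
At the end, for the whole second after the job is handed in: Each of the four kit parts is upright (0.12 rad) in its own pocket, within 13 mm of its centre in x and y, underside at most 3 mm above the pocket floor, released and at rest; plain bar and round spacer within 30 mm of where they started (x of strap_clamp in the frame of long_pocket between -0.013 and 0.013 m and y of strap_clamp in the frame of long_pocket between -0.013 and 0.013 m and z of strap_clamp in the frame of long_pocket below 0.006 m and angle between each of strap_clamp, step_block, hex_nut, t_nut's own z axis and vertical below 0.12 rad and linear speed of each of strap_clamp, step_block, hex_nut, t_nut below 0.02 m/s and x of step_block in the frame of short_pocket between -0.013 and 0.013 m and y of step_block in the frame of short_pocket between -0.013 and 0.013 m and z of step_block in the frame of short_pocket below 0.006 m and x of hex_nut in the frame of round_pocket between -0.013 and 0.013 m and y of hex_nut in the frame of round_pocket between -0.013 and 0.013 m and z of hex_nut in the frame of round_pocket below 0.006 m and x of t_nut in the frame of square_pocket between -0.013 and 0.013 m and y of t_nut in the frame of square_pocket between -0.013 and 0.013 m and z of t_nut in the frame of square_pocket below 0.006 m and distance of each of plain_bar, round_spacer from where it was at the start of the episode below 0.03 m); the robot touches nothing.
It fails at once if the plain bar, which does not belong in the kit, is taken or pushed more than 30 mm away (distance of plain_bar from where it was at the start of the episode above 0.03 m).
It fails at once if the round spacer, which does not belong in the kit, is taken or pushed more than 30 mm away (distance of round_spacer from where it was at the start of the episode above 0.03 m).
It also fails if it takes over 99 s, if anything falls off the work surface, if the arm or the gripper's body presses on something with over 40 N, if the wrist force passes 120 N, or if a joint passes its speed limit or range.

## Working session

There is one attempt and no reset: what is moved stays moved. The work goes in short steps, Python scripts to look and compute and a tool call to move; the robot and the scene stay as the last step left them, time stands still between calls to the robot, and variables do not carry over. Pictures are saved under pics/ and viewed, and the job is handed in when it is done.

Besides the shell and the picture viewer there is one more tool, called after "Call:" as name(argument=value, ...) on one line, values as JSON. carry_out: Moves the arm, as the interface text tells. Its arguments: {"type":"object","properties":{"series":{"type":"string"},"grip_force":{"type":"number"}},"required":["series"]}

```bash
ls; mkdir -p pics
python3 - <<'E'
from bench import r, eyes, spotter
import cv2
print(r.get_obs(), r.tip_reach)
for n in ["top","side"]:
    p=eyes.grab_frame(n); cv2.imwrite(f"pics/{n}0.png",p["color"]); print(n,p["intrinsics"],p["D"],p["R"],p["t"])
E
```

```text
pics
{'clock': 0.0, 'joints': array([ 1.05989775,  0.47781905,  0.02236508,  1.55646984, -0.01151351,
        1.10929562, -0.08311012]), 'qvel': array([ 0.0004801 , -0.00161062, -0.00072381, -0.00020721,  0.00152694,
        0.00026925, -0.00107994]), 'tau': array([-4.57312080e-04, -5.96453404e+01,  1.60743456e+00, -2.81194013e+01,
        1.23661361e-02,  9.30046634e-03,  2.16971239e-05]), 'tcp_pos': array([ 0.26434157, -0.6204484 ,  0.23830573]), 'orientation': array([-3.07634235e+00, -6.28060676e-01,  7.97458994e-04]), 'contact_force': array([-0.37045346, -0.56554291, -0.97754313]), 'moment': array([-0.00364101,  0.00782865,  0.03008219]), 'grip_width': 0.08529238332517951} 0.008
top [[473.56445382   0.         286.1828155 ]
 [  0.         473.56445382 209.15950953]
 [  0.           0.           1.        ]] [-0.01777808  0.          0.          0.          0.        ] [[ 0.00605427 -0.99997978 -0.00194458]
 [-0.99055644 -0.00573083 -0.13698576]
 [ 0.13697185  0.00275557 -0.99057111]] [-0.01364211  0.53579483  1.00261217]
side [[457.00295489   0.         279.0036894 ]
 [  0.         457.00295489 207.40772072]
 [  0.           0.           1.        ]] [-0.06920842  0.          0.          0.          0.        ] [[ 0.96576136 -0.25883343 -0.01761376]
 [-0.17056893 -0.58233809 -0.7948513 ]
 [ 0.19547693  0.77064103 -0.60654857]] [-0.50636953  0.12819351  1.17740729]
```

View pics/top0.png

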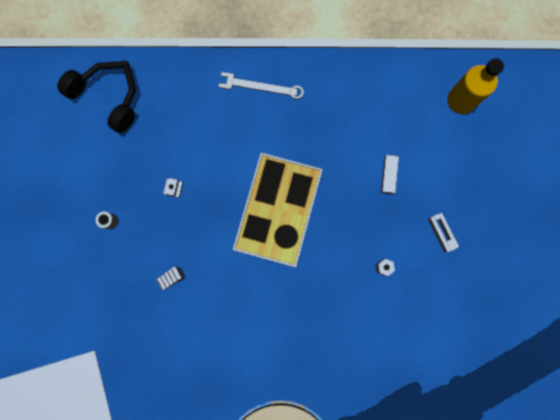

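View pics/side0.png

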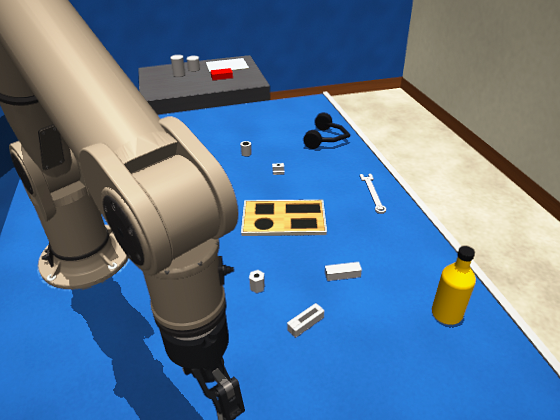

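```bash
cat > h.py <<'E'
import numpy as np, cv2
from scipy.optimize import minimize
from bench import r, eyes, spotter
def box(x0,x1,y0,y1,z0,z1): return np.array([[x,y,z] for x in(x0,x1) for y in(y0,y1) for z in(z0,z1)])/1000
def prism(rad,n,h,a0): 
    a=a0+np.arange(n)*2*np.pi/n
    return np.array([[rad*np.cos(t),rad*np.sin(t),z] for t in a for z in(0,h)])/1000
M={'strap_clamp':[box(-42,42,-14,14,0,25)],'plain_bar':[box(-42,42,-14,14,0,25)],
'step_block':[box(-28+11.2*i,-28+11.2*(i+1),-14,14,0,12+8*i) for i in range(5)],
'hex_nut':[prism(32/3**.5,6,40,0)],'round_spacer':[prism(18,40,40,0)],
't_nut':[box(-18,18,-18,18,0,11),box(-18,18,-10,10,0,26)]}
for k in('long','short','square','round'): M[k+'_pocket']=[box(-55,55,-34,34,0,9)]
S=4
def proj(p,X):
    return cv2.projectPoints(X,cv2.Rodrigues(p['R'])[0],p['t'],p['intrinsics'],p['D'])[0][:,0]
def render(p,parts,x,y,th,z0,roi):
    c,s=np.cos(th),np.sin(th);R=np.array([[c,-s,0],[s,c,0],[0,0,1]])
    u0,v0,u1,v1=roi; im=np.zeros(((v1-v0)*S,(u1-u0)*S),np.uint8)
    for X in parts:
        uv=(proj(p,X@R.T+[x,y,z0])+.5-[u0,v0])*S-.5
        hull=cv2.convexHull(uv.astype(np.float32))
        cv2.fillConvexPoly(im,np.round(hull*16).astype(np.int32),255,shift=4)
    return cv2.resize(im,(u1-u0,v1-v0),interpolation=cv2.INTER_AREA)/255.
def back(p,uv,z):
    n=cv2.undistortPoints(np.array([[uv]],float),p['intrinsics'],p['D'])[0,0]
    d=p['R'].T@np.array([n[0],n[1],1]);o=-p['R'].T@p['t']
    return o+d*(z-o[2])/d[2]
def fit(name,views,z0=0.):
    """views: list of (pic,mask)"""
    dat=[]
    for p,m in views:
        v,u=np.nonzero(m); roi=(max(u.min()-8,0),max(v.min()-8,0),min(u.max()+9,560),min(v.max()+9,420))
        dat.append((p,m[roi[1]:roi[3],roi[0]:roi[2]].astype(float),roi))
    p,m=views[0]; v,u=np.nonzero(m); g=back(p,[u.mean(),v.mean()],z0+.01)
    def cost(q): return sum(np.abs(render(p,M[name],q[0]/100,q[1]/100,q[2],z0,roi)-m).sum()/m.sum() for p,m,roi in dat)
    best=None
    per=np.pi/3 if name=='hex_nut' else (.01 if 'spacer' in name else 2*np.pi)
    for th in np.arange(-np.pi,np.pi-1e-3,np.pi/8)*per/(2*np.pi):
        o=minimize(cost,[g[0]*100,g[1]*100,th],method='Nelder-Mead',options=dict(initial_simplex=np.array([[g[0]*100,g[1]*100,th]]*4)+np.array([[0,0,0],[.5,0,0],[0,.5,0],[0,0,.15]])))
        if best is None or o.fun<best.fun: best=o
        
    return best.x[0]/100,best.x[1]/100,best.x[2],best.fun
E
cat > m.py <<'E'
from h import *
P={n:eyes.grab_frame(n) for n in('top','side')}
for k in M:
    vs=[]
    for n in P:
        t=spotter.trace(P[n],k)
        print(k,n,[(round(a['confidence'],2),np.round(a['uv']),a['pixels'].sum()) for a in t[:3]])
        if t and t[0]['confidence']>.4: vs.append((P[n],t[0]['pixels']))
    z0=.002 if 'pocket' in k else 0
    for v in [[a] for a in vs]+([vs] if len(vs)>1 else []):
        print('   ',np.round(fit(k,v,z0),4))
E
python3 m.py
```

```text
strap_clamp top [(0.94, array([444., 235.]), np.int64(564))]
strap_clamp side [(0.91, array([304., 320.]), np.int64(609))]
    [ 0.4888 -0.3594 -2.7072  0.1167]
    [ 0.4872 -0.3571 -2.7033  0.1164]
    [ 0.4882 -0.3587 -2.7262  0.2668]
plain_bar top [(0.93, array([391., 175.]), np.int64(553))]
plain_bar side [(0.58, array([339., 269.]), np.int64(530))]
    [ 0.6193 -0.2446 -0.1228  0.0484]
    [ 0.6174 -0.2431 -3.2569  0.0829]
    [ 0.6186 -0.2441 -0.1229  0.1611]
step_block top [(0.67, array([170., 278.]), np.int64(418))]
step_block side []
    [ 0.3832  0.2449 -1.0523  0.0883]
hex_nut top [(0.6, array([385., 268.]), np.int64(236))]
hex_nut side [(0.52, array([258., 281.]), np.int64(307)), (0.25, array([264., 226.]), np.int64(630))]
    [ 0.4102 -0.2273  0.2571  0.0799]
    [ 0.4111 -0.2243  0.1594  0.0561]
    [ 0.4104 -0.2269  0.1964  0.1944]
round_spacer top [(0.67, array([107., 218.]), np.int64(325))]
round_spacer side [(0.69, array([246., 151.]), np.int64(152))]
    [0.5111 0.3908 0.2703 0.0562]
    [0.5138 0.3933 0.4116 0.1152]
    [0.5117 0.3911 0.0839 0.2178]
t_nut top [(0.
[... 575 characters left out ...]
 193.]), np.int64(1457))]
short_pocket side [(0.85, array([303., 223.]), np.int64(659))]
    [ 0.5846 -0.0393 -0.2705  0.0359]
    [ 0.5862 -0.033  -3.4228  0.1222]
    [ 0.5847 -0.0381 -0.2817  0.2091]
square_pocket top [(0.98, array([257., 229.]), np.int64(1424))]
square_pocket side [(0.56, array([264., 205.]), np.int64(558))]
    [ 0.4961  0.0555 -0.2677  0.0678]
    [ 0.4987  0.067  -0.2683  0.1657]
    [ 0.4963  0.0582 -0.2711  0.2742]
round_pocket top [(0.59, array([286., 236.]), np.int64(1465))]
round_pocket side [(0.73, array([262., 225.]), np.int64(621))]
    [ 0.4784 -0.0108 -0.253   0.0424]
    [ 4.8010e-01 -2.0000e-04 -3.4152e+00  1.7800e-01]
    [ 0.4782 -0.01   -0.2726  0.2531]
```

```bash
cat >> h.py <<'E'
tools={}
def delta(x,y,z,psi):
    from scipy.spatial.transform import Rotation as Ro
    o=r.get_obs();R=Ro.from_rotvec(o['orientation']).as_matrix()
    d=R.T@(np.array([x,y,z])-o['tcp_pos'])*100
    cur=np.arctan2(R[1,0],R[0,0]); t=(psi-cur+np.pi)%(2*np.pi)-np.pi
    print('tcp',np.round(o['tcp_pos'],4),'psi',round(cur,3),'tilt',np.round(R[:,2],3),'shift cm',np.round(d,2),'yaw',round(-t,3),'t',o['clock'],'grip',round(o['grip_width'],4),'F',np.round(o['contact_force'],1),'q7',round(o['joints'][6],2))
E
cat > ov.py <<'E'
from h import *
import sys
P=eyes.grab_frame('top'); Q=eyes.grab_frame('side')
obj={'strap_clamp':(.4882,-.3587,.43),'plain_bar':(.6186,-.2441,-.123),'step_block':(.3832,.2449,-1.052),'hex_nut':(.4104,-.2269,.2),'round_spacer':(.5117,.3911,0),'t_nut':(.5878,.248,-.18)}
pk={'long':(.6025,.0265,100,46),'short':(.5847,-.0391,72,46),'square':(.4963,.0553,54,54),'round':(.4785,-.0103,54,54)}
for p,n in((P,'top'),(Q,'side')):
    f=3; im=cv2.resize(p['color'],None,fx=f,fy=f,interpolation=cv2.INTER_CUBIC)
    def poly(X,x,y,th,c):
        R=np.array([[np.cos(th),-np.sin(th),0],[np.sin(th),np.cos(th),0],[0,0,1]])
        uv=(proj(p,X@R.T+[x,y,0])+.5)*f-.5
        cv2.polylines(im,[np.round(cv2.convexHull(uv.astype(np.float32))).astype(int)],True,c,1)
    for k,(x,y,t) in obj.items():
        for X in M[k]: poly(X,x,y,t,(0,0,255))
    for k,(x,y,a,b) in pk.items():
        poly(box(-a/2,a/2,-b/2,b/2,11,11),x,y,-.265,(0,255,0))
    if n=='top':
        cv2.imwrite('pics/ovA.png',im[420:870,270:1000]); cv2.imwrite('pics/ovB.png',im[420:870,950:1450])
    else: cv2.imwrite('pics/ovC.png',im[400:1020,640:1140][:600])
E
python3 ov.py
```

```text
(no output)
```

View pics/ovA.png

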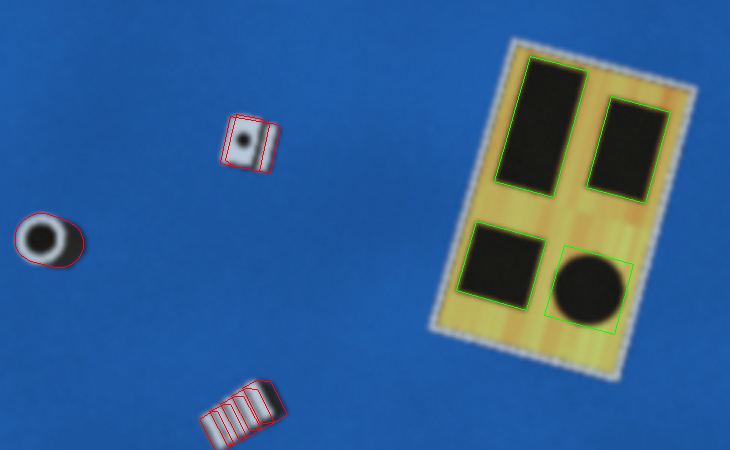

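View pics/ovB.png

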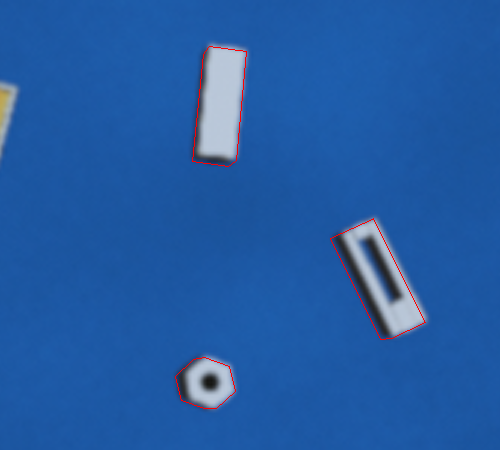

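View pics/ovC.png

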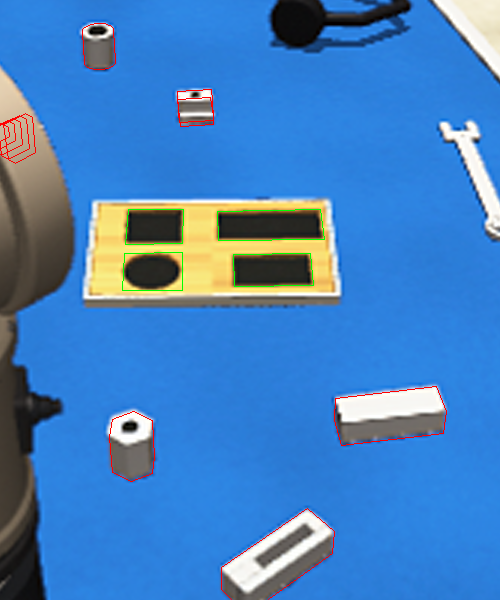

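```bash
python3 -c "
from h import *
delta(.4882,-.3587,.12,.43)"
```

```text
tcp [ 0.2646 -0.621   0.2393] psi 0.403 tilt [-0.  0. -1.] shift cm [ 30.85 -15.36  11.93] yaw -0.027 t 1.3 grip 0.0856 F [ 0.2  0.4 -0.4] q7 -0.08
```

Call:
carry_out(series="4.4 -2.2 1.7 0 1; 4.4 -2.2 1.7 0 1; 4.4 -2.2 1.7 0 1; 4.4 -2.2 1.7 0 1; 4.4 -2.2 1.7 0 1; 4.4 -2.2 1.7 0 1; 4.4 -2.2 1.7 -0.027 1; 0 0 0 0 1", grip_force=50)

```text
clock: 2.3
tcp_pos: [0.4906, -0.3531, 0.119]
orientation: [-3.063, -0.682, -0.001]
contact_force: [0.4, 0.2, 0.5]
grip_width: 0.0853
```

```bash
python3 -c "
from h import *
delta(.4882,-.3587,.017,.43)"
```

```text
tcp [ 0.4906 -0.3531  0.119 ] psi 0.438 tilt [-0.     0.004 -1.   ] shift cm [-0.47  0.43 10.2 ] yaw 0.008 t 2.3 grip 0.0853 F [0.4 0.2 0.5] q7 -0.65
```

Call:
carry_out(series="-0.4 0.3 3 0 1; 0 0 3 0 1; 0 0 2.2 0 1; 0 0 0 0 1")

```text
clock: 2.8
tcp_pos: [0.4836, -0.3632, 0.037]
orientation: [-3.068, -0.668, 0.004]
contact_force: [-1.3, 0.1, -1.2]
grip_width: 0.0856
```

```bash
python3 -c "
from h import *
delta(.4882,-.3587,.017,.43)"
```

```text
tcp [ 0.4836 -0.3632  0.037 ] psi 0.429 tilt [-0.003  0.001 -1.   ] shift cm [ 0.61 -0.21  2.  ] yaw -0.001 t 2.8 grip 0.0856 F [-1.3  0.1 -1.2] q7 -0.65
```

Call:
carry_out(series="0 0 0 0 1; 0 0 0 0 1")

```text
clock: 3.05
tcp_pos: [0.4858, -0.3638, 0.0396]
orientation: [3.068, 0.669, 0.002]
contact_force: [-0.4, -0.0, 0.4]
grip_width: 0.0853
```

```bash
python3 -c "
from h import *
delta(.4882,-.3587,.017,.43)"
```

```text
tcp [ 0.4858 -0.3638  0.0396] psi 0.429 tilt [ 0.002 -0.001 -1.   ] shift cm [ 0.42 -0.37  2.26] yaw -0.001 t 3.05 grip 0.0853 F [-0.4 -0.   0.4] q7 -0.65
```

Call:
carry_out(series="0.3 -0.3 0.8 0 1; 0.1 0 0.7 0 1; 0 0 0.6 0 1; 0 0 0.1 0 1; 0 0 0 0 1; 0 0 0 0 1")

```text
clock: 3.8
tcp_pos: [0.4877, -0.3588, 0.0165]
orientation: [3.069, 0.67, 0.0]
contact_force: [0.8, -0.3, 0.4]
grip_width: 0.0855
```

```bash
python3 -c "
from h import *
delta(.4882,-.3587,.017,.43)"
```

```text
tcp [ 0.4877 -0.3588  0.0165] psi 0.43 tilt [ 0. -0. -1.] shift cm [ 0.05  0.02 -0.05] yaw -0.0 t 3.8 grip 0.0855 F [ 0.8 -0.3  0.4] q7 -0.66
```

Call:
carry_out(series="0 0 0 0 0; 0 0 0 0 0; 0 0 0 0 0; 0 0 0 0 0; 0 0 0 0 0; 0 0 0 0 0; 0 0 0 0 0; 0 0 0 0 0", grip_force=60)

```text
clock: 4.8
tcp_pos: [0.488, -0.359, 0.0168]
orientation: [3.069, 0.67, 0.001]
contact_force: [-0.4, -0.4, 6.5]
grip_width: 0.0262
```

Call:
carry_out(series="0 0 -0.5 0 0; 0 0 -1.5 0 0; 0 0 -3 0 0; 0 0 -2.5 0 0; 0 0 -1 0 0; 0 0 0 0 0; 0 0 0 0 0")

```text
clock: 5.68
tcp_pos: [0.4869, -0.3581, 0.1003]
orientation: [-3.068, -0.67, 0.002]
contact_force: [-0.4, -0.9, -3.6]
grip_width: 0.0268
```

```bash
python3 -c "
from h import *
delta(.6025,.0265,.10,-.265)
for n in('top','side'):
  p=eyes.grab_frame(n); cv2.imwrite(f'pics/{n}1.png',p['color'])
"
```

```text
tcp [ 0.4869 -0.3581  0.1003] psi 0.43 tilt [-0.002  0.001 -1.   ] shift cm [ 26.54 -30.14   0.05] yaw 0.695 t 5.675 grip 0.0268 F [-0.4 -0.9 -3.6] q7 -0.65
```

View pics/side1.png

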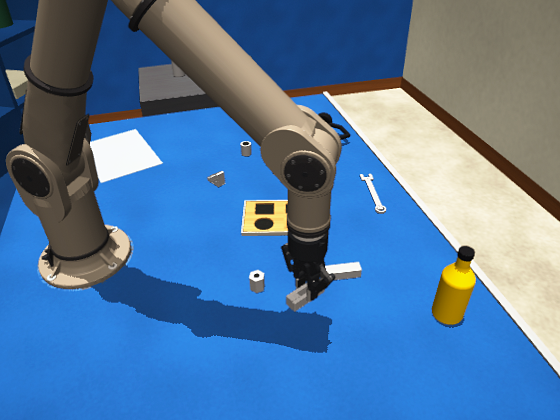

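Call:
carry_out(series="2 -2.3 0 0 0; 4 -4.5 0 0 0; 4 -4.5 0 0 0; 4 -4.5 0 0 0; 4 -4.5 0 0 0; 4 -4.5 0 0 0; 2.5 -3 0 0 0; 1.5 -1.7 0 0 0")

```text
clock: 6.78
tcp_pos: [0.601, 0.0207, 0.1006]
orientation: [-3.067, -0.674, 0.001]
contact_force: [-0.2, -0.8, -3.0]
grip_width: 0.0266
```

Call:
carry_out(series="0.5 -0.6 0 0.05 0; 0 0 0 0.15 0; 0 0 0 0.17 0; 0 0 0 0.16 0; 0 0 0 0.11 0; 0 0 0 0.055 0; 0 0 0 0 0; 0 0 0 0 0")

```text
clock: 7.78
tcp_pos: [0.6029, 0.0246, 0.1011]
orientation: [3.113, -0.415, -0.001]
contact_force: [0.7, -0.4, -3.6]
grip_width: 0.027
```

```bash
python3 -c "
from h import *
delta(.6025,.0265,.023,-.265)
for n in('top','side'):
  p=eyes.grab_frame(n); cv2.imwrite(f'pics/{n}2.png',p['color'])
  if n=='side':
    t=spotter.trace(p,'step_block'); print(t[0]['confidence'],t[0]['uv'],fit('step_block',[(p,t[0]['pixels'])]))
"
```

```text
tcp [0.6029 0.0246 0.1011] psi -0.265 tilt [-0. -0. -1.] shift cm [-0.09 -0.17  7.81] yaw -0.0 t 7.775 grip 0.027 F [ 0.7 -0.4 -3.6] q7 -1.95
0.7 [219.1, 176.1] (np.float64(0.38447804603966523), np.float64(0.24707630806365224), np.float64(-1.040359079709491), np.float64(0.08880517724331112))
```

View pics/side2.png

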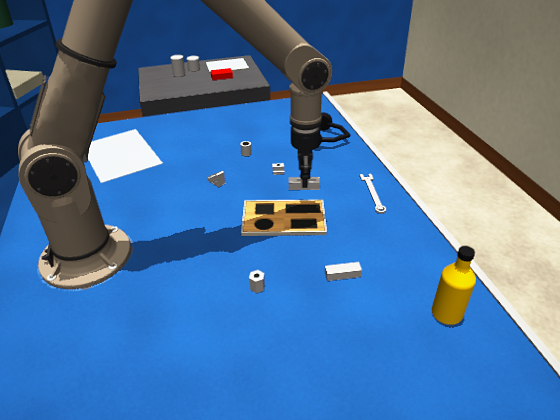

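View pics/top2.png

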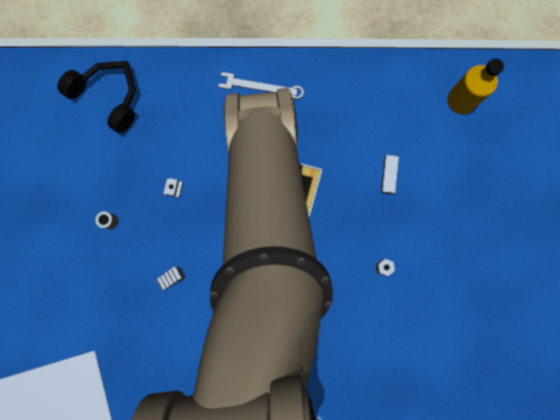

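Call:
carry_out(series="-0.1 -0.1 2 0 0; 0 0 2.5 0 0; 0 0 1.5 0 0; 0 0 0.7 0 0; 0 0 0.5 0 0; 0 0 0.3 0 0; 0 0 0 0 0; 0 0 0 0 0")

```text
clock: 8.93
tcp_pos: [0.6027, 0.0267, 0.0267]
orientation: [-3.114, 0.415, -0.001]
contact_force: [0.8, 0.6, -3.4]
grip_width: 0.0265
```

```bash
python3 -c "
from h import *
delta(.6025,.0265,.022,-.265)
"
```

```text
tcp [0.6027 0.0267 0.0267] psi -0.265 tilt [ 0.001  0.    -1.   ] shift cm [-0.01  0.03  0.47] yaw -0.0 t 8.925 grip 0.0265 F [ 0.8  0.6 -3.4] q7 -1.94
```

Call:
carry_out(series="0 0 0.2 0 0; 0 0 0.2 0 0; 0 0 0.1 0 0; 0 0 0 0 0; 0 0 0 0 0")

```text
clock: 9.55
tcp_pos: [0.6023, 0.0266, 0.0218]
orientation: [-3.114, 0.415, 0.0]
contact_force: [-2.1, 0.5, 6.0]
grip_width: 0.0265
```

```bash
python3 -c "
from h import *
delta(.6025,.0265,.022,-.265)
"
```

```text
tcp [0.6023 0.0266 0.0218] psi -0.265 tilt [-0.  0. -1.] shift cm [ 0.02  0.01 -0.02] yaw -0.0 t 9.55 grip 0.0265 F [-2.1  0.5  6. ] q7 -1.94
```

Contact with the floor. Release partly and rise.

Call:
carry_out(series="0 0 0 0 0.6; 0 0 0 0 0.6; 0 0 0 0 0.6; 0 0 0 0 0.6; 0 0 -1 0 0.6; 0 0 -3 0 0.6; 0 0 -3 0 0.6; 0 0 -2 0 0.6")

```text
clock: 10.55
tcp_pos: [0.6031, 0.0267, 0.1136]
orientation: [-3.113, 0.416, -0.003]
contact_force: [-0.4, -0.3, -0.4]
grip_width: 0.0512
```

```bash
python3 -c "
from h import *
p=eyes.grab_frame('side'); cv2.imwrite('pics/side3.png',cv2.resize(p['color'][150:260,200:370],None,fx=4,fy=4))
delta(.5878,.248,.11,1.39)
delta(.5878-.0,.248,.11,-1.75)
"
```

```text
tcp [0.6045 0.0268 0.1159] psi -0.266 tilt [ 0.006  0.001 -1.   ] shift cm [ -7.42 -20.91   0.59] yaw -1.656 t 10.6 grip 0.0513 F [0.8 0.2 2.1] q7 -1.95
tcp [0.6045 0.0268 0.1159] psi -0.266 tilt [ 0.006  0.001 -1.   ] shift cm [ -7.42 -20.91   0.59] yaw 1.484 t 10.6 grip 0.0513 F [0.8 0.2 2.1] q7 -1.95
```

View pics/side3.png

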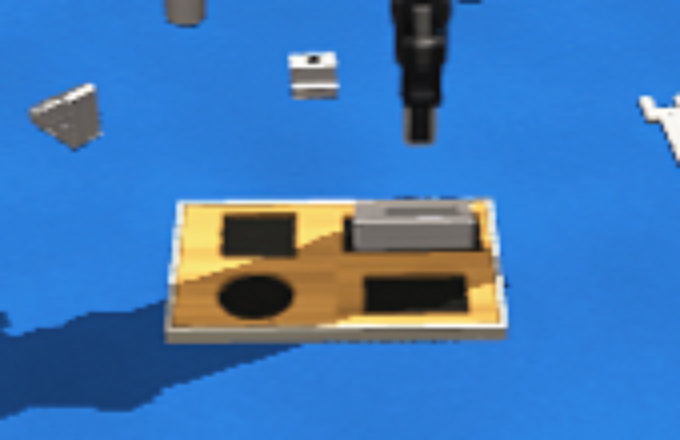

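Call:
carry_out(series="-0.7 -2 0 0 1; -1.5 -4.2 0 0 1; -1.5 -4.2 0 0 1; -1.5 -4.2 0.3 0 1; -1.2 -3.4 0.3 0 1; -0.7 -2 0 0 1; -0.3 -0.9 0 0 1; 0 0 0 -0.15 1")

```text
clock: 11.6
tcp_pos: [0.5856, 0.2479, 0.105]
orientation: [3.136, -0.175, -0.0]
contact_force: [0.5, -0.5, 0.1]
grip_width: 0.0853
```

Call:
carry_out(series="0 0 0 -0.18 1; 0 0 0 -0.18 1; 0 0 0 -0.18 1; 0 0 0 -0.18 1; 0 0 0 -0.18 1; 0 0 0 -0.18 1; 0 0 0 -0.18 1; 0 0 0 -0.15 1")

```text
clock: 12.6
tcp_pos: [0.5862, 0.2457, 0.105]
orientation: [2.503, 1.897, -0.001]
contact_force: [1.0, -0.3, -0.1]
grip_width: 0.0852
```

Call:
carry_out(series="0 0 0 -0.1 1; 0 0 0 0 1; 0 0 0 0 1; 0 0 0 0 1")

```text
clock: 13.1
tcp_pos: [0.5858, 0.2475, 0.1053]
orientation: [2.409, 2.016, -0.0]
contact_force: [0.5, -0.5, -0.6]
grip_width: 0.0855
```

```bash
python3 -c "
from h import *
delta(.5878,.248,.017,1.39)
"
```

```text
tcp [0.5858 0.2475 0.1053] psi 1.393 tilt [ 0. -0. -1.] shift cm [0.09 0.18 8.83] yaw 0.003 t 13.1 grip 0.0855 F [ 0.5 -0.5 -0.6] q7 -0.89
```

Call:
carry_out(series="0.1 0.2 1.5 0 1; 0 0 3 0 1; 0 0 2 0 1; 0 0 1.2 0 1; 0 0 0.7 0 1; 0 0 0.4 0 1; 0 0 0 0 1; 0 0 0 0 1")

```text
clock: 14.1
tcp_pos: [0.5883, 0.2486, 0.0179]
orientation: [2.408, 2.017, 0.002]
contact_force: [-1.3, -1.0, 0.2]
grip_width: 0.0853
```

```bash
python3 -c "
from h import *
delta(.5878,.248,.017,1.39)
"
```

```text
tcp [0.5883 0.2486 0.0179] psi 1.395 tilt [ 0.001  0.    -1.   ] shift cm [-0.07 -0.04  0.09] yaw 0.005 t 14.1 grip 0.0853 F [-1.3 -1.   0.2] q7 -0.94
```

Call:
carry_out(series="0 0 0 0 0; 0 0 0 0 0; 0 0 0 0 0; 0 0 0 0 0; 0 0 0 0 0; 0 0 0 0 0; 0 0 0 0 0")

```text
clock: 14.98
tcp_pos: [0.5882, 0.2486, 0.0177]
orientation: [2.408, 2.017, 0.001]
contact_force: [-0.4, -0.5, 5.7]
grip_width: 0.0343
```

Call:
carry_out(series="0 0 -0.5 0 0; 0 0 -1.5 0 0; 0 0 -3 0 0; 0 0 -2.5 0 0; 0 0 -1 0 0; 0 0 0 0 0; 0 0 0 0 0")

```text
clock: 15.85
tcp_pos: [0.5872, 0.2479, 0.1013]
orientation: [-2.408, -2.017, 0.003]
contact_force: [-0.0, -1.1, -1.4]
grip_width: 0.0342
```

```bash
python3 -c "
from h import *
p=eyes.grab_frame('side'); cv2.imwrite('pics/side4.png',cv2.resize(p['color'][100:250,180:370],None,fx=4,fy=4))
delta(.4963,.0553,.10,1.306)
"
```

```text
tcp [0.5871 0.248  0.1011] psi 1.395 tilt [-0.002 -0.001 -1.   ] shift cm [-20.56  -5.57   0.15] yaw 0.089 t 15.9 grip 0.0347 F [-0.3 -0.4 -0.7] q7 -0.89
```

View pics/side4.png

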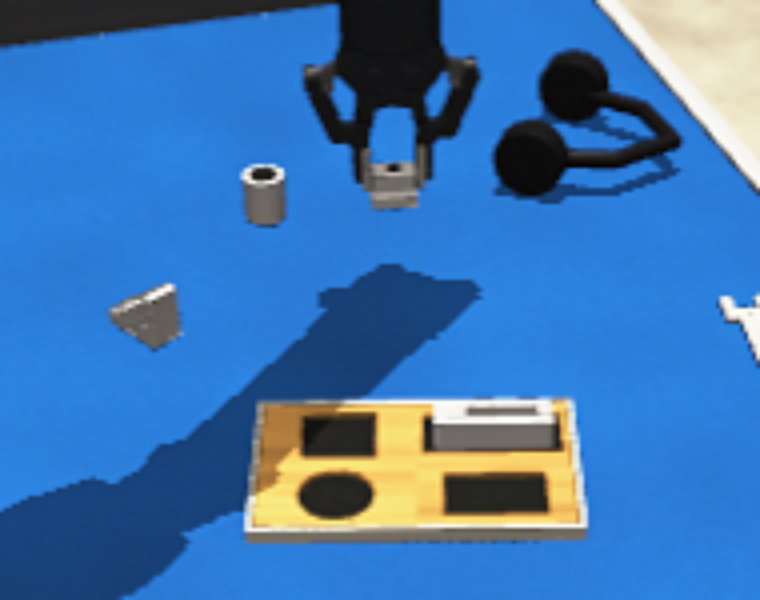

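Call:
carry_out(series="-2 -0.6 0 0 0; -4 -1.1 0 0 0; -4 -1.1 0 0 0; -4 -1.1 0 0 0; -3.5 -0.9 0 0 0; -2 -0.5 0 0 0; -1 -0.2 0 0.05 0; 0 0 0 0.039 0")

```text
clock: 16.9
tcp_pos: [0.4982, 0.0565, 0.1023]
orientation: [-2.498, -1.904, -0.001]
contact_force: [0.1, 0.0, -1.6]
grip_width: 0.0346
```

Call:
carry_out(series="0 0 0 0 0; 0 0 0 0 0; 0 0 0 0 0")

```text
clock: 17.27
tcp_pos: [0.498, 0.0569, 0.1023]
orientation: [-2.494, -1.91, -0.0]
contact_force: [1.2, 0.1, -1.9]
grip_width: 0.0345
```

```bash
python3 -c "
from h import *
delta(.4963,.0553,.023,1.306)
"
```

```text
tcp [0.498  0.0569 0.1023] psi 1.307 tilt [ 0.  0. -1.] shift cm [-0.2  -0.12  7.93] yaw 0.001 t 17.275 grip 0.0345 F [ 1.2  0.1 -1.9] q7 -0.7
```

Call:
carry_out(series="-0.2 -0.1 2 0 0; 0 0 2.5 0 0; 0 0 1.5 0 0; 0 0 0.8 0 0; 0 0 0.5 0 0; 0 0 0.3 0 0; 0 0 0.2 0 0; 0 0 0 0 0")

```text
clock: 18.27
tcp_pos: [0.4965, 0.0545, 0.0245]
orientation: [2.495, 1.908, 0.0]
contact_force: [-0.9, 0.1, -1.4]
grip_width: 0.0347
```

Call:
carry_out(series="0 0 0.1 0 0; 0 0 0.1 0 0; 0 0 0 0 0; 0 0 0 0 0")

```text
clock: 18.77
tcp_pos: [0.4965, 0.0545, 0.0227]
orientation: [2.495, 1.908, 0.0]
contact_force: [-1.0, -0.2, 5.5]
grip_width: 0.0345
```

```bash
python3 -c "
from h import *
delta(.4963,.0553,.023,1.306)
"
```

```text
tcp [0.4965 0.0545 0.0227] psi 1.306 tilt [ 0. -0. -1.] shift cm [ 0.07 -0.04 -0.03] yaw -0.0 t 18.775 grip 0.0345 F [-1.  -0.2  5.5] q7 -0.78
```

Call:
carry_out(series="0 0 0 0 0.65; 0 0 0 0 0.65; 0 0 0 0 0.65; 0 0 0 0 0.65; 0 0 -1 0 0.65; 0 0 -3 0 0.65; 0 0 -3 0 0.65; 0 0 -1.5 0 0.65")

```text
clock: 19.77
tcp_pos: [0.4972, 0.0547, 0.1093]
orientation: [2.495, 1.908, 0.004]
contact_force: [0.7, 0.3, -0.1]
grip_width: 0.0554
```

```bash
python3 -c "
from h import *
p=eyes.grab_frame('side'); cv2.imwrite('pics/side5.png',cv2.resize(p['color'][100:250,180:370],None,fx=4,fy=4))
delta(.3868,.2408,.11,2.096)
"
```

```text
tcp [0.4978 0.0548 0.1103] psi 1.306 tilt [ 0.004  0.    -1.   ] shift cm [ 1.504e+01 -1.559e+01 -1.000e-02] yaw -0.79 t 19.825 grip 0.0557 F [0.2 0.2 0.9] q7 -0.7
```

View pics/side5.png

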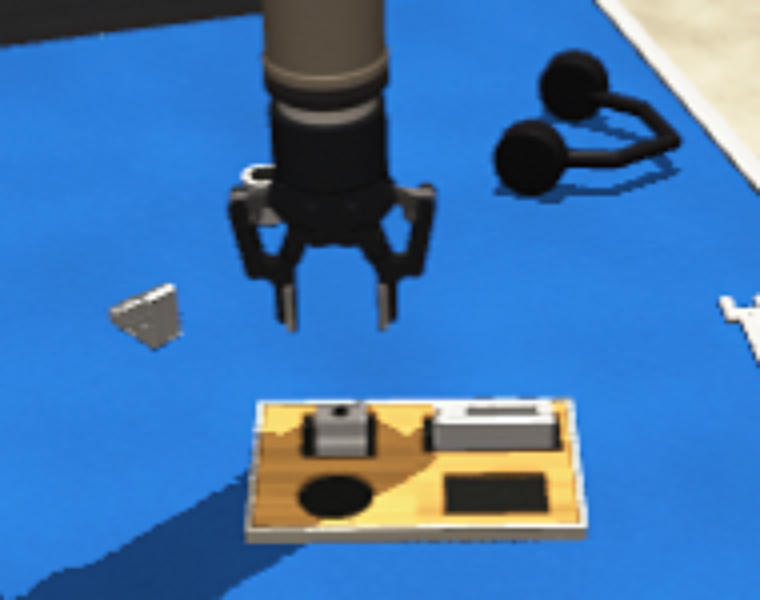

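T-nut sits in the square pocket (≈(265,207) in the side view). Now the step block.

Call:
carry_out(series="1.5 -1.6 0 0 1; 3 -3.1 0 0 1; 3 -3.1 0 0 1; 3 -3.1 0 0 1; 2.3 -2.4 0 0 1; 1.5 -1.5 0 0 1; 0.7 -0.8 0 0 1; 0 0 0 -0.1 1")

```text
clock: 20.82
tcp_pos: [0.3846, 0.2405, 0.107]
orientation: [-2.393, -2.035, 0.001]
contact_force: [-0.0, 1.3, -0.8]
grip_width: 0.0854
```

Call:
carry_out(series="0 0 0 -0.16 1; 0 0 0 -0.17 1; 0 0 0 -0.17 1; 0 0 0 -0.12 1; 0 0 0 -0.07 1; 0 0 0 0 1; 0 0 0 0 1; 0 0 0 0 1")

```text
clock: 21.82
tcp_pos: [0.3851, 0.24, 0.1072]
orientation: [1.57, 2.721, -0.0]
contact_force: [-0.1, -0.8, 0.1]
grip_width: 0.0853
```

```bash
python3 -c "
from h import *
delta(.3868,.2408,.017,2.096)
"
```

```text
tcp [0.3851 0.24   0.1072] psi 2.095 tilt [ 0. -0. -1.] shift cm [-0.01  0.18  9.02] yaw -0.001 t 21.825 grip 0.0853 F [-0.1 -0.8  0.1] q7 -0.48
```

Call:
carry_out(series="0 0.2 1.5 0 1; 0 0 3 0 1; 0 0 2 0 1; 0 0 1.3 0 1; 0 0 0.7 0 1; 0 0 0.4 0 1; 0 0 0 0 1; 0 0 0 0 1")

```text
clock: 22.82
tcp_pos: [0.3871, 0.2414, 0.0187]
orientation: [1.569, 2.721, 0.001]
contact_force: [0.1, -0.4, 0.4]
grip_width: 0.0856
```

Call:
carry_out(series="0 0 0.1 0 0; 0 0 0 0 0; 0 0 0 0 0; 0 0 0 0 0; 0 0 0 0 0; 0 0 0 0 0; 0 0 0 0 0; 0 0 0 0 0")

```text
clock: 23.82
tcp_pos: [0.3868, 0.2411, 0.0176]
orientation: [1.569, 2.722, -0.0]
contact_force: [-1.3, -0.6, 5.7]
grip_width: 0.0266
```

```bash
python3 -c "
from h import *
delta(.3868,.2408,.017,2.096)
"
```

```text
tcp [0.3868 0.2411 0.0176] psi 2.096 tilt [ 0. -0. -1.] shift cm [-0.03 -0.02  0.06] yaw -0.0 t 23.825 grip 0.0266 F [-1.3 -0.6  5.7] q7 -0.64
```

Call:
carry_out(series="0 0 -0.5 0 0; 0 0 -1.5 0 0; 0 0 -3 0 0; 0 0 -3 0 0; 0 0 -1.5 0 0; 0 0 0 0 0; 0 0 0 0 0")

```text
clock: 24.7
tcp_pos: [0.3863, 0.2406, 0.1116]
orientation: [-1.569, -2.721, 0.002]
contact_force: [-0.2, 0.8, -2.3]
grip_width: 0.0272
```

```bash
python3 -c "
from h import *
p=eyes.grab_frame('side'); cv2.imwrite('pics/side6.png',cv2.resize(p['color'][100:250,180:370],None,fx=4,fy=4))
delta(.5905,-.0407,.11,2.877)
"
```

```text
tcp [0.3862 0.2406 0.1114] psi 2.096 tilt [-0.002 -0.001 -1.   ] shift cm [-34.58   3.58   0.13] yaw -0.781 t 24.75 grip 0.0267 F [-0.5  0.3 -1.2] q7 -0.48
```

View pics/side6.png

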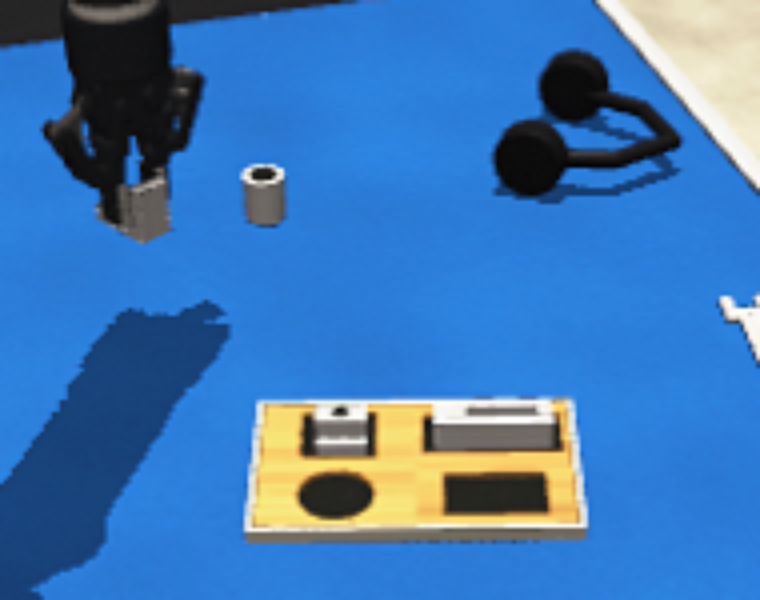

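Call:
carry_out(series="-2.5 0.3 0 0 0; -5 0.5 0 0 0; -5.5 0.6 0 0 0; -5.5 0.6 0 0 0; -5.5 0.6 0 0 0; -5 0.5 0 0 0; -3 0.3 0 0 0; -1.8 0.2 0 0 0")

```text
clock: 25.75
tcp_pos: [0.5873, -0.0349, 0.1108]
orientation: [-1.57, -2.719, 0.002]
contact_force: [0.2, 0.5, -1.6]
grip_width: 0.0268
```

Call:
carry_out(series="-0.8 0 0 -0.05 0; 0 0 0 -0.14 0; 0 0 0 -0.17 0; 0 0 0 -0.17 0; 0 0 0 -0.15 0; 0 0 0 -0.1 0; 0 0 0 0 0; 0 0 0 0 0")

```text
clock: 26.75
tcp_pos: [0.591, -0.0396, 0.1119]
orientation: [-0.418, -3.113, -0.0]
contact_force: [-0.2, -0.1, -2.6]
grip_width: 0.0269
```

```bash
python3 -c "
from h import *
delta(.5905,-.0407,.023,2.877)
"
```

```text
tcp [ 0.591  -0.0396  0.1119] psi 2.875 tilt [-0.001  0.    -1.   ] shift cm [ 0.02 -0.12  8.89] yaw -0.002 t 26.75 grip 0.0269 F [-0.2 -0.1 -2.6] q7 0.87
```

Call:
carry_out(series="0 -0.1 2 0 0; 0 0 3 0 0; 0 0 1.7 0 0; 0 0 0.9 0 0; 0 0 0.5 0 0; 0 0 0.3 0 0; 0 0 0.2 0 0; 0 0 0 0 0")

```text
clock: 27.75
tcp_pos: [0.5913, -0.0412, 0.0266]
orientation: [0.417, 3.113, -0.0]
contact_force: [0.2, 0.3, -2.6]
grip_width: 0.0269
```

Call:
carry_out(series="0 0 0.1 0 0; 0 0 0.1 0 0; 0 0 0 0 0; 0 0 0 0 0")

```text
clock: 28.25
tcp_pos: [0.5911, -0.0412, 0.0243]
orientation: [0.416, 3.114, -0.0]
contact_force: [-0.1, 0.3, -2.5]
grip_width: 0.0272
```

```bash
python3 -c "
from h import *
delta(.5905,-.0407,.0225,2.877)
"
```

```text
tcp [ 0.5911 -0.0412  0.0243] psi 2.876 tilt [ 0. -0. -1.] shift cm [0.07 0.03 0.18] yaw -0.001 t 28.25 grip 0.0272 F [-0.1  0.3 -2.5] q7 0.79
```

Call:
carry_out(series="0 0 0.1 0 0; 0 0 0.1 0 0; 0 0 0 0 0; 0 0 0 0 0")

```text
clock: 28.75
tcp_pos: [0.5911, -0.0412, 0.0226]
orientation: [0.416, 3.114, -0.0]
contact_force: [-1.8, -0.1, 3.9]
grip_width: 0.0269
```

Call:
carry_out(series="0 0 0 0 0.6; 0 0 0 0 0.6; 0 0 0 0 0.6; 0 0 0 0 0.6; 0 0 -1 0 0.6; 0 0 -3 0 0.6; 0 0 -3 0 0.6; 0 0 -2 0 0.6")

```text
clock: 29.75
tcp_pos: [0.5918, -0.041, 0.1144]
orientation: [0.416, 3.112, 0.0]
contact_force: [0.1, 0.2, -0.3]
grip_width: 0.0512
```

```bash
python3 -c "
from h import *
p=eyes.grab_frame('side'); cv2.imwrite('pics/side7.png',cv2.resize(p['color'][150:300,200:390],None,fx=4,fy=4))
t=spotter.trace(p,'hex_nut'); print([(a['confidence'],a['uv']) for a in t]); print(fit('hex_nut',[(p,t[0]['pixels'])]))
delta(.4105,-.226,.12,.2)
delta(.4105,-.226,.12,.2+2*np.pi/3)
"
```

```text
[(0.82, [257.0, 283.2])]
(np.float64(0.41084673727767607), np.float64(-0.2256654613011885), np.float64(0.17344074563056988), np.float64(0.05876962468836332))
tcp [ 0.5927 -0.0411  0.1148] psi 2.876 tilt [ 0.004 -0.    -1.   ] shift cm [ 12.71 -22.63  -0.59] yaw 2.676 t 29.85 grip 0.0511 F [-0.2 -0.5 -0.1] q7 0.87
tcp [ 0.5927 -0.0411  0.1148] psi 2.876 tilt [ 0.004 -0.    -1.   ] shift cm [ 12.71 -22.63  -0.59] yaw 0.581 t 29.85 grip 0.0511 F [-0.2 -0.5 -0.1] q7 0.87
```

View pics/side7.png

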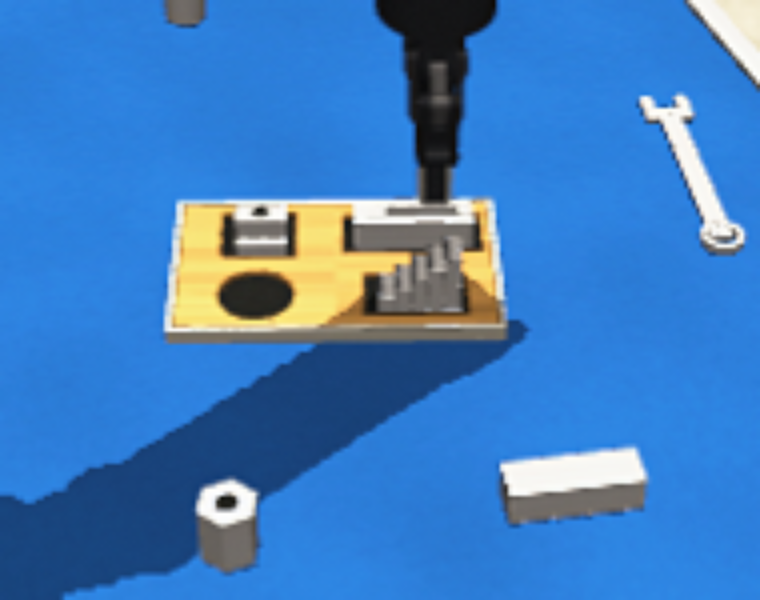

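Call:
carry_out(series="1.3 -2.3 0 0 1; 2.5 -4.4 0 0 1; 2.6 -4.6 0 0 1; 2.5 -4.5 0 0 1; 1.8 -3.2 0 0 1; 1.2 -2.2 0 0 1; 0.6 -1.2 0 0.05 1; 0.2 -0.2 0 0.1 1")

```text
clock: 30.85
tcp_pos: [0.4085, -0.2262, 0.1118]
orientation: [-0.657, -3.071, -0.001]
contact_force: [0.2, -0.1, -0.1]
grip_width: 0.0854
```

Call:
carry_out(series="0 0 0 0.15 1; 0 0 0 0.15 1; 0 0 0 0.1 1; 0 0 0 0.05 1; 0 0 0 0 1; 0 0 0 0 1; 0 0 0 0 1")

```text
clock: 31.72
tcp_pos: [0.4092, -0.2256, 0.1122]
orientation: [-1.317, -2.852, -0.0]
contact_force: [0.2, 0.5, -0.7]
grip_width: 0.0855
```

```bash
python3 -c "
from h import *
delta(.4107,-.226,.017,2.274)
"
```

```text
tcp [ 0.4092 -0.2256  0.1122] psi 2.276 tilt [ 0.  0. -1.] shift cm [-0.13  0.08  9.52] yaw 0.002 t 31.725 grip 0.0855 F [ 0.2  0.5 -0.7] q7 0.78
```

Call:
carry_out(series="-0.1 0.1 1.5 0 1; 0 0 3 0 1; 0 0 2.2 0 1; 0 0 1.5 0 1; 0 0 0.8 0 1; 0 0 0.4 0 1; 0 0 0.1 0 1; 0 0 0 0 1")

```text
clock: 32.72
tcp_pos: [0.4109, -0.226, 0.0177]
orientation: [1.318, 2.851, -0.0]
contact_force: [0.3, -0.1, -0.2]
grip_width: 0.0854
```

Call:
carry_out(series="0 0 0 0 0; 0 0 0 0 0; 0 0 0 0 0; 0 0 0 0 0; 0 0 0 0 0; 0 0 0 0 0; 0 0 0 0 0; 0 0 0 0 0")

```text
clock: 33.72
tcp_pos: [0.4106, -0.2261, 0.0176]
orientation: [1.318, 2.851, -0.001]
contact_force: [-1.6, -0.7, 5.1]
grip_width: 0.031
```

```bash
python3 -c "
from h import *
delta(.4107,-.226,.017,2.274)
"
```

```text
tcp [ 0.4106 -0.2261  0.0176] psi 2.276 tilt [ 0.    -0.001 -1.   ] shift cm [0.   0.02 0.06] yaw 0.002 t 33.725 grip 0.031 F [-1.6 -0.7  5.1] q7 0.63
```

Call:
carry_out(series="0 0 -0.5 0 0; 0 0 -1.5 0 0; 0 0 -3 0 0; 0 0 -3 0 0; 0 0 -1.5 0 0; 0 0 0 0 0; 0 0 0 0 0")

```text
clock: 34.6
tcp_pos: [0.4098, -0.2257, 0.1116]
orientation: [-1.318, -2.85, 0.0]
contact_force: [-0.2, 0.7, -2.5]
grip_width: 0.0313
```

```bash
python3 -c "
from h import *
p=eyes.grab_frame('side'); cv2.imwrite('pics/side8.png',cv2.resize(p['color'][150:300,200:390],None,fx=4,fy=4))
delta(.4785,-.0103,.112,2.274)
"
```

```text
tcp [ 0.4098 -0.2256  0.1113] psi 2.276 tilt [-0.002  0.001 -1.   ] shift cm [11.94 19.19 -0.06] yaw 0.002 t 34.65 grip 0.0314 F [-0.   0.5 -1.8] q7 0.78
```

View pics/side8.png

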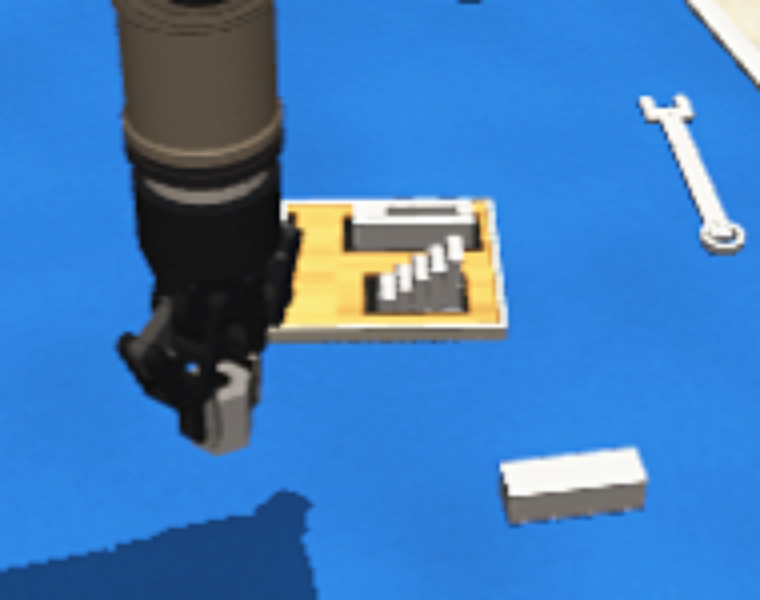

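Call:
carry_out(series="1.2 1.9 0 0 0; 2.4 3.8 0 0 0; 2.5 4 0 0 0; 2.4 3.9 0 0 0; 1.8 2.9 0 0 0; 1.1 1.8 0 0 0; 0.5 0.9 0 0 0; 0 0 0 0 0")

```text
clock: 35.65
tcp_pos: [0.4794, -0.0106, 0.1117]
orientation: [-1.316, -2.851, 0.0]
contact_force: [0.1, 0.2, -1.6]
grip_width: 0.0312
```

Call:
carry_out(series="0 0 0 0 0; 0 0 0 0 0; 0 0 0 0 0; 0 0 0 0 0")

```text
clock: 36.15
tcp_pos: [0.4796, -0.0111, 0.1123]
orientation: [1.319, 2.851, -0.0]
contact_force: [0.3, -0.4, -2.4]
grip_width: 0.0314
```

```bash
python3 -c "
from h import *
delta(.4785,-.0103,.0225,2.274)
"
```

```text
tcp [ 0.4796 -0.0111  0.1123] psi 2.275 tilt [ 0. -0. -1.] shift cm [ 0.14 -0.03  8.98] yaw 0.001 t 36.15 grip 0.0314 F [ 0.3 -0.4 -2.4] q7 0.26
```

Call:
carry_out(series="0.1 0 2 0 0; 0 0 3 0 0; 0 0 1.7 0 0; 0 0 0.9 0 0; 0 0 0.5 0 0; 0 0 0.3 0 0; 0 0 0.2 0 0; 0 0 0 0 0")

```text
clock: 37.15
tcp_pos: [0.4792, -0.0101, 0.0265]
orientation: [1.318, 2.851, 0.0]
contact_force: [-0.1, 0.3, -2.1]
grip_width: 0.0314
```

Call:
carry_out(series="0 0 0.1 0 0; 0 0 0.1 0 0; 0 0 0.1 0 0; 0 0 0 0 0; 0 0 0 0 0")

```text
clock: 37.78
tcp_pos: [0.4791, -0.01, 0.0233]
orientation: [1.318, 2.852, 0.0]
contact_force: [-0.3, -1.4, -1.2]
grip_width: 0.0311
```

Call:
carry_out(series="0 0 0.1 0 0; 0 0 0 0 0; 0 0 0 0 0.6; 0 0 0 0 0.6; 0 0 0 0 0.6; 0 0 0 0 0.6; 0 0 -1 0 0.6; 0 0 -2 0 0.6")

```text
clock: 38.78
tcp_pos: [0.4785, -0.01, 0.0526]
orientation: [-1.317, -2.851, 0.001]
contact_force: [-0.5, -0.6, -0.9]
grip_width: 0.051
```

Call:
carry_out(series="0 0 -4 0 0.6; 0 0 -5 0 0.6; -5 -5 -3 0 0.6; -5 -5 0 0 0.6; -5 -5 0 0 0.6; -2 -2 0 0 0.6; 0 0 0 0 0.6; 0 0 0 0 0.6")

```text
clock: 39.78
tcp_pos: [0.4623, -0.2189, 0.1671]
orientation: [1.316, 2.852, 0.001]
contact_force: [0.6, 0.9, 1.1]
grip_width: 0.0511
```

```bash
cat > fin.py <<'E'
from h import *
P={n:eyes.grab_frame(n) for n in('top','side')}
print(r.get_obs()['tcp_pos'])
pk={'strap_clamp':(.6025,.0265),'step_block':(.5847,-.0391),'t_nut':(.4963,.0553),'hex_nut':(.4785,-.0103),'plain_bar':(.6186,-.2441),'round_spacer':(.5117,.3911)}
for n in P: 
    cv2.imwrite(f'pics/{n}F.png',P[n]['color'])
    for k in pk:
        t=spotter.trace(P[n],k)
        if not t: print(n,k,'none');continue
        f=fit(k,[(P[n],t[0]['pixels'])],0 if k[0] in'pr' else .005)
        print(n,k,round(t[0]['confidence'],2),np.round(f,3),'off mm',np.round((np.array(f[:2])-pk[k])*1000,1))
cv2.imwrite('pics/topFz.png',cv2.resize(P['top']['color'][140:280,220:340],None,fx=4,fy=4))
cv2.imwrite('pics/sideFz.png',cv2.resize(P['side']['color'][150:300,200:390],None,fx=4,fy=4))
E
python3 fin.py
```

```text
[ 0.46243761 -0.21843134  0.16698376]
top strap_clamp 0.82 [ 0.603  0.026 -0.257  0.287] off mm [ 0.  -0.6]
top step_block 0.68 [ 0.585 -0.04  -0.254  0.112] off mm [ 0.7 -1.1]
top t_nut 0.85 [ 0.498  0.053 -0.284  0.133] off mm [ 1.9 -2.5]
top hex_nut 0.46 [ 0.48  -0.01   0.004  0.097] off mm [1.8 0. ]
top plain_bar 0.58 [ 0.619 -0.245 -3.258  0.078] off mm [ 0.4 -0.5]
top round_spacer 0.74 [0.51  0.391 0.061 0.044] off mm [-1.6 -0.3]
side strap_clamp 0.53 [ 0.604  0.026 -0.28   0.398] off mm [ 1.6 -0.2]
side step_block 0.51 [ 0.585 -0.037 -0.288  0.136] off mm [0.8 1.7]
side t_nut none
side hex_nut none
side plain_bar 0.64 [ 0.618 -0.242 -3.276  0.057] off mm [-0.8  1.6]
side round_spacer 0.68 [0.514 0.393 0.375 0.263] off mm [2.5 2.3]
```

View pics/topFz.png

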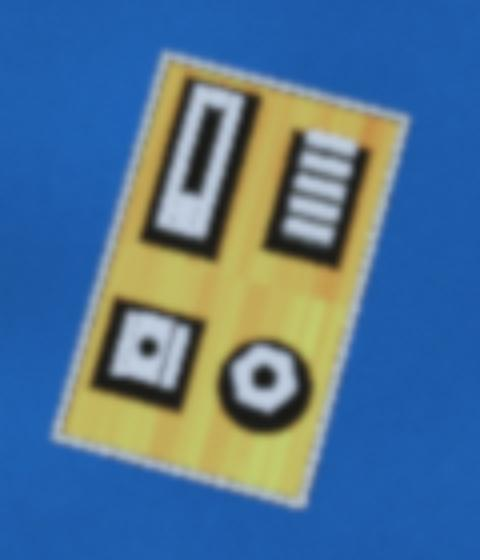

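View pics/sideFz.png

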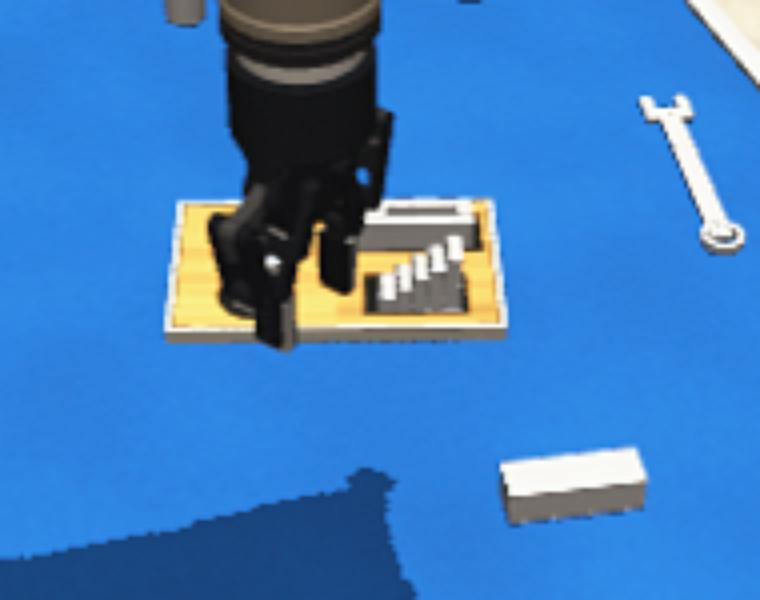

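Call:
carry_out(series="-3 -3 -3 0 0.6; -5 -3 -3 0 0.6; -3 -3 -1 0 0.6; 0 0 0 0 0.6; 0 0 0 0 0.6; 0 0 0 0 0.6; 0 0 0 0 0.6")

```text
clock: 41.35
tcp_pos: [0.4646, -0.3584, 0.2352]
orientation: [-1.315, -2.853, -0.0]
contact_force: [0.7, 0.3, -0.1]
grip_width: 0.051
```

```bash
python3 fin.py
```

```text
[ 0.4645131  -0.3589107   0.23524835]
top strap_clamp 0.44 [ 0.51  -0.014 -3.196  0.767] off mm [-92.9 -40.2]
top step_block 0.76 [ 0.586 -0.04  -0.296  0.076] off mm [ 1.  -0.7]
top t_nut 0.65 [ 0.498  0.053 -3.447  0.182] off mm [ 1.6 -2. ]
top hex_nut 0.63 [ 0.48  -0.011 -0.934  0.065] off mm [ 1.5 -0.7]
top plain_bar 0.58 [ 0.62  -0.244 -0.129  0.066] off mm [ 1.3 -0.2]
top round_spacer 0.73 [0.51  0.39  0.133 0.058] off mm [-1.6 -1.1]
side strap_clamp 0.56 [ 0.507  0.095 -1.813  0.894] off mm [-95.3  68.6]
side step_block none
side t_nut 0.71 [ 0.501  0.07  -1.813  0.451] off mm [ 5.1 14.8]
side hex_nut 0.74 [ 0.443 -0.018 -0.286  0.343] off mm [-35.5  -8.1]
side plain_bar 0.83 [ 0.617 -0.243 -3.27   0.082] off mm [-1.3  1. ]
side round_spacer 0.51 [0.513 0.392 0.4   0.099] off mm [1.  0.8]
```

View pics/sideFz.png

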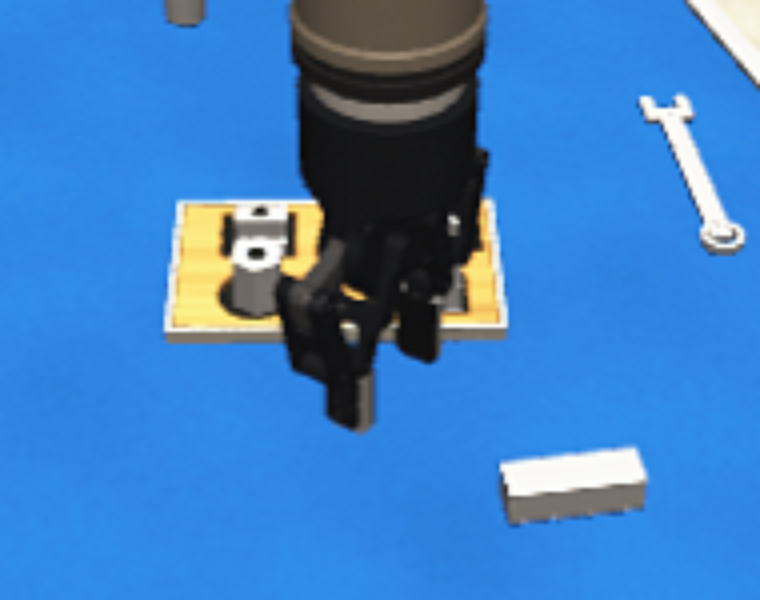

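```bash
python3 -c "
from bench import r
print(r.get_obs()['clock'],r.hand_in())"
```

```text
the job is handed in; nothing more can be done
42.05 None
```

I placed all four kit parts in their pockets and handed the job in at 42 s of the 99 s allowed; `hand_in` gave no verdict. The strap clamp is in the long pocket, the T-slot nut in the square one, the step block in the short one and the coupling nut in the round one. I lowered the clamp, T-slot nut and step block until the wrist force showed the floor. I released the coupling nut at the same tool height, without a separate force reading.

**Position:** Unobstructed top-view fits put each part within about 3 mm of its pocket centre (limit 13 mm). I judged upright and seated by eye in both views.

**Look-alikes:** The plain bar and the round spacer are within about 3.5 mm of where they started, which is the measuring noise.

**Checks that disagreed:**
- In the last set of pictures, the fits for the strap clamp (both views), and for the T-slot nut and coupling nut (side view), were far off. The step block was not found in the side view.
- In the side view the arm was hiding parts of the tray. In the top view the clamp was a low-confidence detection (0.44) in the wrong place.
- The pictures taken a moment earlier showed the clamp 0.6 mm off in the top view and 1.6 mm off in the side view, and I touched nothing in between.
- The spacer's fitted position differs by about 3 mm between the two views, as it did at the start.

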